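# Lay out the seasoning board

## Robot

A 7-joint arm with a two-finger parallel gripper is mounted at the origin on a cart in front of the work surface, level with it; the furniture and walls round the work are solid. World frame = base frame: x ahead of the robot, y to its left, z up, the work surface at z = 0. Lengths are in mm, angles in rad, forces in N, time in s.
With the tool pointing down it reaches from about 400 to 875 mm from the base axis. Payload 4.4 kg.
Tool frame: the origin (TCP) lies between the finger pads; the fingertips stand 22 mm ahead of it and the grasp point (between the pads) lies 3 mm ahead of it; z points along the fingers, y is the line along which they close (so a half turn about z gives the same grasp; the last joint's range is limited). The gripper opens to 85 mm and grips with 20 to 120 N. Pads are 22 mm wide; open, the fingers measure 114 mm over their backs; the gripper's body (76 mm by 85 mm) begins 54 mm behind the grasp point. The pads swing forward as they close: fully open they stand 13 mm farther back than shut.
Start: joints at [1.036, 0.628, 0.038, 1.517, -0.027, 0.996, -0.02], TCP at [293.708, -579.873, 253.313] pointing down, gripper open.
Joint ranges: [-3.06, 3.06], [-0.37, 2.12], [-1.25, 1.32], [0.18, 2.47], [-1.1, 4.24], [0.23, 1.98], [-2.94, 2.94]. Speed limits (rad/s): [2.57, 2.57, 3.14, 3.14, 3.14, 3.14, 3.14].

## Interface

Orientations are given as [roll, pitch, yaw] about the fixed x, y, z axes, in that order (R = Rz(yaw) Ry(pitch) Rx(roll)).
In Python, from cell import ctrl gives the robot as it stands.
- The arm moves only by the tool step_arm, never from a script. Its argument "plan" is a list of rows, each an object of numbers: "dx", "dy", "dz": the shift along the tool's x, y, z scaled (see below); "ax", "ay", "az": the turn, a rotation vector about the tool's x, y, z scaled (see below); "gripper": the opening, from 0 (shut) to 1 (fully open). A call has 1 to 20 rows; each row shifts and turns the commanded pose from where the row before left it, along the tool's axes as they then stand; what a row does not reach is not made up. The controller multiplies each number of a shift by 0.3 m and each number of a turn by 90 degrees. A row lasts 1/8 s, in which the tool goes at most 62.5 mm and 10.7 degrees, less where a joint would pass 70% of its speed; a pose out of reach is approached as far as the arm can. A call with a number of a shift or a turn outside -1 to 1 is refused whole. A call with a gripper value outside its range is refused whole. The fingers move at their own pace and stop on an object; the grip force is fixed at half the most. Time passes only in rows, so rows that do not move let the fingers close. It gives the time, the measured TCP pose, the force, the opening and the grip force at its end, in the units of the state.
- ctrl.read_state(): the state, without advancing time (a new reading comes with each control period).
- ctrl.get_image(name): name is "side" or "top"; returns a dict with "color" (400x640x3 uint8, red, green, blue), "range_z" (400x640 float32, mm along the optical axis (not along the pixel's ray), 0 where there is no reading), "fx", "fy", "cx", "cy" (pixels), "k1" (the pictures are not rectified: a ray, as slopes to the right and down, at radius r is drawn at 1 + k1 r^2 times it, then the intrinsics apply), "T" (4x4, takes a point from camera to world coordinates). Camera axes: x right, y down, z forward; pixel columns grow to the right and rows downward; lengths in mm; the calibration is good to about 2 mm. A picture is of the moment at which its call begins.
- ctrl.finish_job(): hands the job in; it is judged then, once.
The state is a dict: "clock": time; "qpos": joint angles; "qd": joint speeds; "tau": joint torques, N m; "eef_pos": TCP position; "tool_rot": TCP orientation; "force": force on the tool from outside, world axes, zero at the start; "torque": the same for the moment, N m; "width": finger opening in mm; "gripper_force": force on a finger pad.
Only numpy, scipy, OpenCV 4.12 (cv2) and the standard library are available. Lean on these libraries where they do the work, as an engineer would, in place of code of your own. Each camera call takes 0.05 s, during which the arm holds its last target. There are 200 camera calls.

## Task

Lay out the seasonings on the dark wooden board, each standing upright and fully on the round cork pad directly in front of its partner in the back row: the black-capped herb jar in front of the stone mortar, the salt shaker in front of the black tea carton, and the yellow-capped spice jar in front of the red jam jar. Put the garlic bulb into the mortar's hollow. Leave the kitchen timer and the white mug where they are.

Things in the scene. Friction and masses are not known exactly. Their poses are not given: they have to be found in the camera images.
- board: Dark wooden serving board, fixed, 220 (x) x 400 (y) x 12 mm. Origin: on the underside, 8 mm in front of its centre; x from the front (robot-side) edge to the back, y along the row to the left. Three round cork pads, 66 mm across, tops 14 mm over the table, at x = -0.065, y = -0.125, 0, 0.125; the back row stands at x = 0.050, same y. Brass wire handle at each end.
- mortar: Shallow grey granite mortar (open bowl), 134 mm across, 53 mm high; its hollow slopes from about 90 mm wide at the rim to 35 mm at its floor, 16 mm above the underside; in the board's back row, fixed; the three back-row things swap places. Origin: centre of underside, 12 mm over the table; axes as the board's. The cork pad in front of it is centred at x = -0.115, y = 0 in its frame.
- tea_box: Black tea carton, 64 mm (x) by 89 mm (y) by 112 mm high, in the board's back row, fixed; the three back-row things swap places. Origin: centre of underside, 12 mm over the table; axes as the board's. The cork pad in front of it is centred at x = -0.115, y = 0 in its frame.
- jam_jar: Jam jar with red contents and a pale lid, 65 mm across, 90 mm high, in the board's back row, fixed; the three back-row things swap places. Origin: centre of underside, 12 mm over the table; axes as the board's. The cork pad in front of it is centred at x = -0.115, y = 0 in its frame.
- herb_jar: Herb jar of glass with a black cap and a dark label, cylinder 41 mm across, 105 mm high, 0.11 kg. Origin: centre of the underside, z up; round, so its yaw does not matter. Loose, on the table at one side of the board at the start; the four loose things swap places.
- salt_shaker: Salt shaker of clear glass with a grey-white domed top and white salt inside, 44 mm across up to 74 mm, the top narrower (34 mm), 90 mm high, 0.1 kg. Origin: centre of the underside, z up; round, so its yaw does not matter. Loose, on the table at one side of the board at the start; the four loose things swap places.
- spice_jar: Spice jar with a yellow cap and a pale label, 42 mm across, 96 mm high, 0.11 kg. Origin: centre of the underside, z up; round, so its yaw does not matter. Loose, on the table at one side of the board at the start; the four loose things swap places.
- garlic: Bulb of garlic, pale pink-white, 48 mm across, 49 mm high, narrowing towards the top, 0.023 kg. Standing at the start. In the mortar it may lie or stand as it likes. Origin: centre of the underside, z up; round, so its yaw does not matter. Loose, on the table at one side of the board at the start; the four loose things swap places.
- timer: Bystander: round kitchen timer with a green dial on a white foot, 68 mm across, 44 mm high, loose, in front of the board near the table edge. Origin: centre of the underside.
- white_mug: Bystander: off-white mug, 90 mm across, 128 mm with the handle, 104 mm high, loose, to the right of the board beyond the loose things. Origin: centre of the underside.

How it is judged (in metres and radians):
At the end, for the whole second after the job is handed in: Herb jar, salt shaker and spice jar rest upright (within 0.1 rad) on the cork pads before mortar, tea carton and jam jar, each within 13 mm of the pad centre along and across the row; the garlic rests in the mortar, within 45 mm of its axis and its origin below 82 mm. All at rest (x of herb_jar in the frame of mortar between -0.128 and -0.102 m and y of herb_jar in the frame of mortar between -0.013 and 0.013 m and height (world z) of herb_jar between 0.009 and 0.019 m and angle between each of herb_jar, salt_shaker, spice_jar's own z axis and vertical below 0.1 rad and linear speed of each of herb_jar, salt_shaker, spice_jar, garlic below 0.02 m/s and x of salt_shaker in the frame of tea_box between -0.128 and -0.102 m and y of salt_shaker in the frame of tea_box between -0.013 and 0.013 m and height (world z) of salt_shaker between 0.009 and 0.019 m and x of spice_jar in the frame of jam_jar between -0.128 and -0.102 m and y of spice_jar in the frame of jam_jar between -0.013 and 0.013 m and height (world z) of spice_jar between 0.009 and 0.019 m and horizontal distance between garlic and mortar below 0.045 m and height (world z) of garlic below 0.082 m); the robot touches nothing.
It fails at once if the kitchen timer is moved more than 25 mm or tipped (distance of timer from where it was at the start of the episode above 0.025 m or angle between timer's own z axis and vertical above 0.3 rad).
It fails at once if the white mug is moved more than 25 mm or tipped (distance of white_mug from where it was at the start of the episode above 0.025 m or angle between white_mug's own z axis and vertical above 0.3 rad).
It also fails if it takes over 112 s, if anything falls off the work surface, if the arm or the gripper's body presses on something with over 40 N, if the wrist force passes 120 N, or if a joint passes its speed limit or range.

## Working session

There is one attempt and no reset: what is moved stays moved. The work goes in short steps, Python scripts to look and compute and a tool call to move; the robot and the scene stay as the last step left them, time stands still between calls to the robot, and variables do not carry over. Pictures are saved under pics/ and viewed, at most 14 in all, crops included, and the job is handed in when it is done.

Besides the shell and the picture viewer there is one more tool, called after ">>>" as name(argument=value, ...) on one line, values as JSON. step_arm: Moves the arm, as the interface text tells. Shifts and turns lie within -1 to 1; 1 stands for 0.3 m of shift or 90 degrees of turn. Its arguments: {"type":"object","properties":{"plan":{"type":"array"}},"required":["plan"]}

```bash
mkdir -p pics
cat > h.py <<'E'
import numpy as np, cv2
from cell import ctrl
def pix2world(im,u,v,z=None):
    """pixel -> world; by depth, or on the plane of height z (mm)"""
    K=np.array([[im['fx'],0,im['cx']],[0,im['fy'],im['cy']],[0,0,1.]])
    p=cv2.undistortPoints(np.array([[[u,v]]],float),K,np.array([im['k1'],0,0,0.]))[0,0]
    T=np.array(im['T']); d=T[:3,:3]@np.array([p[0],p[1],1.]); o=T[:3,3]
    s=(z-o[2])/d[2] if z is not None else float(im['range_z'][int(v),int(u)])
    return o+s*d
def cloud(im):
    K=np.array([[im['fx'],0,im['cx']],[0,im['fy'],im['cy']],[0,0,1.]])
    vv,uu=np.mgrid[:400,:640]
    p=cv2.undistortPoints(np.stack([uu,vv],-1).reshape(-1,1,2).astype(float),K,np.array([im['k1'],0,0,0.]))[:,0]
    z=im['range_z'].reshape(-1,1); T=np.array(im['T'])
    P=np.hstack([p,np.ones_like(z)])*z@T[:3,:3].T+T[:3,3]
    return P.reshape(400,640,3)
def save(im,name,crop=None,s=1):
    c=im['color'][...,::-1]
    if crop: x0,y0,x1,y1=crop; c=c[y0:y1,x0:x1]
    cv2.imwrite('pics/'+name,cv2.resize(c,None,fx=s,fy=s,interpolation=cv2.INTER_CUBIC))
E
python3 - <<'E'
from h import *
for n in('side','top'):
    im=ctrl.get_image(n); save(im,n+'0.png',s=1.25); np.savez(n+'0.npz',**im)
    print(n,np.round(im['T'],3).tolist(),im['fx'],im['k1'])
print(ctrl.read_state())
E
```

```text
side [[-0.804, -0.413, 0.428, -180.074], [-0.594, 0.581, -0.556, 808.628], [-0.019, -0.701, -0.713, 1166.605], [0.0, 0.0, 0.0, 1.0]] 469.75713257203904 -0.04338422879197725
top [[-0.001, -0.994, 0.108, 319.045], [-1.0, 0.001, -0.007, -66.801], [0.007, -0.108, -0.994, 1415.169], [0.0, 0.0, 0.0, 1.0]] 411.8154983919985 -0.016533855094090392
{'clock': 0.1, 'qpos': array([ 1.03617085,  0.62926107,  0.03842476,  1.51824657, -0.02700847,
        0.99631598, -0.01998279]), 'qd': array([-0.00048048, -0.00194874,  0.00074948, -0.00303248, -0.00089624,
       -0.00018553,  0.00148526]), 'tau': array([ 4.05375773e-03, -5.64529967e+01,  1.23068120e+00, -1.93972456e+01,
        1.12296129e-02,  5.44427836e-03,  3.78149693e-06]), 'eef_pos': array([ 293.50169643, -579.38272078,  252.48268959]), 'tool_rot': array([-3.13987877e+00, -1.52906566e-06,  4.68854740e-01]), 'force': array([ 0.09280471,  0.17020788, -0.20761462]), 'torque': array([-0.02398067, -0.00461477,  0.03081309]), 'gripper_force': 0.0, 'width': 85.60603041544199}
```

View pics/top0.png

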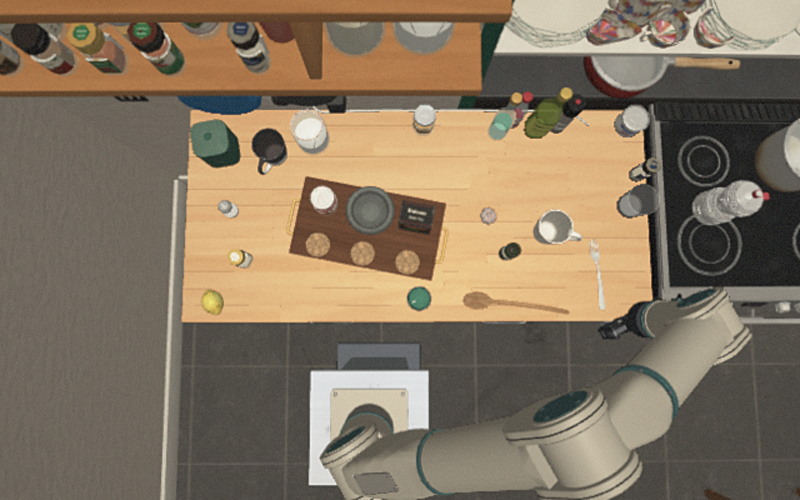

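View pics/side0.png

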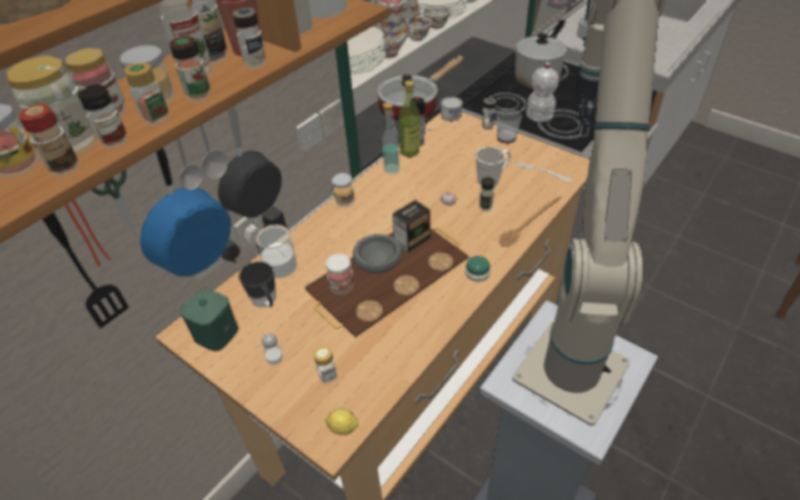

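The top view (enlarged 1.25x) shows, left to right on the board, jam (322,198), mortar (370,210) and tea carton (417,215), with pads at (317,244), (362,253) and (407,262). The loose items are salt (228,209), spice (240,258), garlic (488,215) and herb (510,251). The timer is at (419,298) and the mug at (555,227). Next I measure positions from the clouds.

Run:
```python
from h import *
ims={n:dict(np.load(n+'0.npz')) for n in('top','side')}
ims={n:{k:(v.item() if v.ndim==0 else v) for k,v in d.items()} for n,d in ims.items()}
t=ims['top']
pads=[pix2world(t,u/1.25,v/1.25,14) for u,v in((317.5,244.5),(362.5,253.5),(407.5,262))]
print('pads',np.round(pads,1).tolist(), 'table chk',np.round(pix2world(t,300,220),1))
C={n:cloud(d) for n,d in ims.items()}
rough=dict(salt=(228,207,60),spice=(239,257,70),garlic=(488,215,35),herb=(511,250,90),timer=(419,298,40),mug=(550,225,90),mortar=(370,210,50),jam=(322,198,90))
for k,(u,v,z) in rough.items():
    c=pix2world(t,u/1.25,v/1.25,z)
    for n in C:
        P=C[n].reshape(-1,3); r=75 if k in('mug','mortar') else 42
        m=(np.hypot(*(P[:,:2]-c[:2]).T)<r)&(P[:,2]>(20 if k in('mortar','jam') else 8))&(P[:,2]<130)
        Q=P[m]; zt=np.percentile(Q[:,2],97); top=Q[Q[:,2]>zt-12]
        print(k,n,np.round(c[:2]),len(Q),'ztop%.0f'%zt,'mid',np.round((Q.min(0)+Q.max(0))[:2]/2,1),'ext',np.round(np.ptp(Q,0)[:2]),'top med',np.round((top.min(0)+top.max(0))[:2]/2,1))
a=pads[0]-pads[2];print('yaw deg',np.degrees(np.arctan2(-a[0],a[1])),np.linalg.norm(a))
save(t,'crop0.png',(165,140,445,260),2.8)
```

```text
pads [[490.3, 144.0, 14.0], [465.5, 20.5, 14.0], [442.0, -102.5, 14.0]] table chk [407.4 -13.4   1.1]
salt top [586. 378.] 182 ztop92 mid [582.6 369.6] ext [39. 60.] top med [583.2 381.8]
salt side [586. 378.] 321 ztop91 mid [572.4 380.6] ext [56. 42.] top med [584.3 379.1]
spice top [451. 341.] 239 ztop101 mid [448.1 336.6] ext [45. 56.] top med [449.9 344.3]
spice side [451. 341.] 440 ztop101 mid [448.  343.1] ext [46. 45.] top med [449.6 340.9]
garlic top [ 568. -322.] 142 ztop44 mid [ 568.7 -324.4] ext [45. 46.] top med [ 568.4 -322.2]
garlic side [ 568. -322.] 108 ztop44 mid [ 567.5 -319. ] ext [52. 49.] top med [ 565.4 -323.4]
herb top [ 466. -369.] 204 ztop110 mid [ 465.4 -370.3] ext [39. 39.] top med [ 465.5 -371. ]
herb side [ 466. -369.] 283 ztop108 mid [ 462.8 -371.8] ext [42. 41.] top med [ 463.6 -372.1]
timer top [ 344. -132.] 320 ztop48 mid [ 343.8 -132.6] ext [64. 68.] top med [ 341.7 -131.6]
timer side [ 344. -132.] 342 ztop47 mid [ 340.7 -131.4] ext [67. 63.] top med [ 340.7 -132.1]
mug top [ 532. -473.] 640 ztop105 mid [ 521.4 -474.4] ext [ 99. 140.] top med [ 527.4 -490.5]
mug side [ 532. -473.] 562 ztop105 mid [ 522.9 -480.2] ext [ 98. 123.] top med [ 525.6 -491. ]
mortar top [579.  -1.] 1210 ztop67 mid [578.4  -1. ] ext [133. 128.] top med [577.7  -1.4]
mortar side [579.  -1.] 987 ztop67 mid [574.9  -1.2] ext [129. 128.] top med [575.4  -1.4]
jam top [604. 123.] 379 ztop107 mid [601.4 119.3] ext [62. 60.] top med [602.6 120.2]
jam side [604. 123.] 559 ztop105 mid [601.1 120.4] ext [68. 63.] top med [602.6 119.2]
yaw deg -11.085982203603708 251.17487329275795
```

View pics/crop0.png

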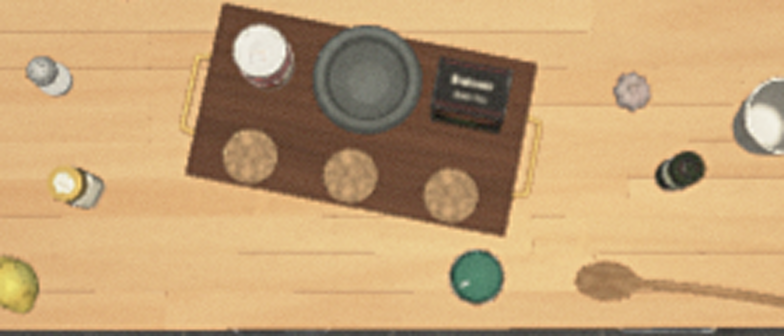

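>>> step_arm(plan=[{"az": 0.1054,"gripper": 1},{"az": 0.1054,"gripper": 1},{"az": 0.1054,"gripper": 1},{"az": 0.1054,"gripper": 1},{"gripper": 1},{"dx": 0.0532,"dy": -0.0989,"dz": 0.035,"gripper": 1},{"dx": 0.0532,"dy": -0.0989,"dz": 0.035,"gripper": 1},{"dx": 0.0532,"dy": -0.0989,"dz": 0.035,"gripper": 1},{"dx": 0.0532,"dy": -0.0989,"dz": 0.035,"gripper": 1},{"dx": 0.0532,"dy": -0.0989,"dz": 0.035,"gripper": 1},{"dx": 0.0532,"dy": -0.0989,"dz": 0.035,"gripper": 1},{"dx": 0.0532,"dy": -0.0989,"dz": 0.035,"gripper": 1},{"dx": 0.0532,"dy": -0.0989,"dz": 0.035,"gripper": 1},{"gripper": 1},{"gripper": 1}])

```text
invalid input
```

>>> step_arm(plan=[{"dx": 0,"dy": 0,"dz": 0,"ax": 0,"ay": 0,"az": 0.1054,"gripper": 1},{"dx": 0,"dy": 0,"dz": 0,"ax": 0,"ay": 0,"az": 0.1054,"gripper": 1},{"dx": 0,"dy": 0,"dz": 0,"ax": 0,"ay": 0,"az": 0.1054,"gripper": 1},{"dx": 0,"dy": 0,"dz": 0,"ax": 0,"ay": 0,"az": 0.1054,"gripper": 1},{"dx": 0,"dy": 0,"dz": 0,"ax": 0,"ay": 0,"az": 0,"gripper": 1}])

```text
clock: 0.72
eef_pos: [293.8, -579.5, 252.8]
tool_rot: [-3.141, 0.001, -0.192]
force: [-0.9, 1.3, 0.1]
width: 85.6
gripper_force: 0.0
```

>>> step_arm(plan=[{"dx": 0.071,"dy": -0.132,"dz": 0.05,"ax": 0,"ay": 0,"az": 0,"gripper": 1},{"dx": 0.071,"dy": -0.132,"dz": 0.05,"ax": 0,"ay": 0,"az": 0,"gripper": 1},{"dx": 0.071,"dy": -0.132,"dz": 0.05,"ax": 0,"ay": 0,"az": 0,"gripper": 1},{"dx": 0.071,"dy": -0.132,"dz": 0.05,"ax": 0,"ay": 0,"az": 0,"gripper": 1},{"dx": 0.071,"dy": -0.132,"dz": 0.05,"ax": 0,"ay": 0,"az": 0,"gripper": 1},{"dx": 0.071,"dy": -0.132,"dz": 0.05,"ax": 0,"ay": 0,"az": 0,"gripper": 1},{"dx": 0,"dy": 0,"dz": 0,"ax": 0,"ay": 0,"az": 0,"gripper": 1},{"dx": 0,"dy": 0,"dz": 0,"ax": 0,"ay": 0,"az": 0,"gripper": 1}])

```text
clock: 1.72
eef_pos: [464.4, -371.9, 163.3]
tool_rot: [3.141, 0.0, -0.192]
force: [-1.0, -0.4, 0.9]
width: 85.5
gripper_force: 0.0
```

```bash
cat >> h.py <<'E'
def to(x,y,z):
    """units of shift from the measured pose to a world target"""
    s=ctrl.read_state(); r=s['tool_rot']; c=lambda a:cv2.Rodrigues(np.array(a,float))[0]
    R=c([0,0,r[2]])@c([0,r[1],0])@c([r[0],0,0])
    return np.round(R.T@(np.array([x,y,z])-s['eef_pos'])/300,4)
E
python3 - <<'E'
from h import *
print(to(464.5,-371,65), ctrl.read_state()['eef_pos'])
im=ctrl.get_image('side'); save(im,'s1.png',(300,80,480,240),4)
E
```

```text
[-1.000e-04 -3.100e-03  3.277e-01] [ 464.39910459 -371.86921139  163.30625832]
```

View pics/s1.png

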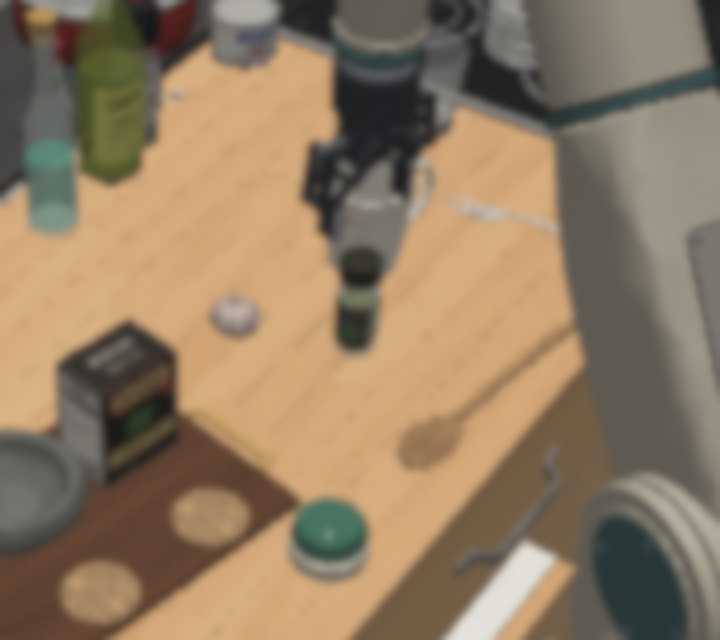

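The gripper's fingers are at (320,175) and (415,175), centred above the herb jar's cap at (360,260). The mug and garlic are clear, so I descend and grip.

>>> step_arm(plan=[{"dx": 0,"dy": -0.003,"dz": 0.11,"ax": 0,"ay": 0,"az": 0,"gripper": 1},{"dx": 0,"dy": 0,"dz": 0.11,"ax": 0,"ay": 0,"az": 0,"gripper": 1},{"dx": 0,"dy": 0,"dz": 0.108,"ax": 0,"ay": 0,"az": 0,"gripper": 1},{"dx": 0,"dy": 0,"dz": 0,"ax": 0,"ay": 0,"az": 0,"gripper": 1},{"dx": 0,"dy": 0,"dz": 0,"ax": 0,"ay": 0,"az": 0,"gripper": 0},{"dx": 0,"dy": 0,"dz": 0,"ax": 0,"ay": 0,"az": 0,"gripper": 0},{"dx": 0,"dy": 0,"dz": 0,"ax": 0,"ay": 0,"az": 0,"gripper": 0},{"dx": 0,"dy": 0,"dz": 0,"ax": 0,"ay": 0,"az": 0,"gripper": 0},{"dx": 0,"dy": 0,"dz": 0,"ax": 0,"ay": 0,"az": 0,"gripper": 0},{"dx": 0,"dy": 0,"dz": 0,"ax": 0,"ay": 0,"az": 0,"gripper": 0}])

```text
clock: 3.02
eef_pos: [465.9, -371.9, 66.9]
tool_rot: [3.139, -0.003, -0.194]
force: [-1.5, -1.1, 6.6]
width: 39.4
gripper_force: 56.1
```

>>> step_arm(plan=[{"dx": 0,"dy": 0,"dz": -0.08,"ax": 0,"ay": 0,"az": 0,"gripper": 0},{"dx": 0,"dy": 0,"dz": -0.15,"ax": 0,"ay": 0,"az": 0,"gripper": 0},{"dx": 0,"dy": 0,"dz": -0.15,"ax": 0,"ay": 0,"az": 0,"gripper": 0},{"dx": 0,"dy": 0,"dz": -0.15,"ax": 0,"ay": 0,"az": 0,"gripper": 0},{"dx": -0.0316,"dy": -0.1604,"dz": 0,"ax": 0,"ay": 0,"az": 0,"gripper": 0},{"dx": -0.0316,"dy": -0.1604,"dz": 0,"ax": 0,"ay": 0,"az": 0,"gripper": 0},{"dx": -0.0316,"dy": -0.1604,"dz": 0,"ax": 0,"ay": 0,"az": 0,"gripper": 0},{"dx": -0.0316,"dy": -0.1604,"dz": 0,"ax": 0,"ay": 0,"az": 0,"gripper": 0},{"dx": -0.0316,"dy": -0.1604,"dz": 0,"ax": 0,"ay": 0,"az": 0,"gripper": 0},{"dx": -0.0316,"dy": -0.1604,"dz": 0,"ax": 0,"ay": 0,"az": 0,"gripper": 0},{"dx": -0.0316,"dy": -0.1604,"dz": 0,"ax": 0,"ay": 0,"az": 0,"gripper": 0},{"dx": -0.0316,"dy": -0.1604,"dz": 0,"ax": 0,"ay": 0,"az": 0,"gripper": 0},{"dx": 0,"dy": 0,"dz": 0.15,"ax": 0,"ay": 0,"az": 0,"gripper": 0},{"dx": 0,"dy": 0,"dz": 0.15,"ax": 0,"ay": 0,"az": 0,"gripper": 0},{"dx": 0,"dy": 0,"dz": 0,"ax": 0,"ay": 0,"az": 0,"gripper": 0},{"dx": 0,"dy": 0,"dz": 0,"ax": 0,"ay": 0,"az": 0,"gripper": 0}])

```text
clock: 5.03
eef_pos: [465.4, 21.7, 135.3]
tool_rot: [-3.141, -0.002, -0.194]
force: [0.8, -0.2, -0.3]
width: 39.9
gripper_force: 57.0
```

Run:
```python
from h import *
print(to(465.5,20.5,84))
im=ctrl.get_image('side'); save(im,'s2.png',(220,130,400,270),4)
```

```text
[0.0007 0.004  0.1708]
```

View pics/s2.png

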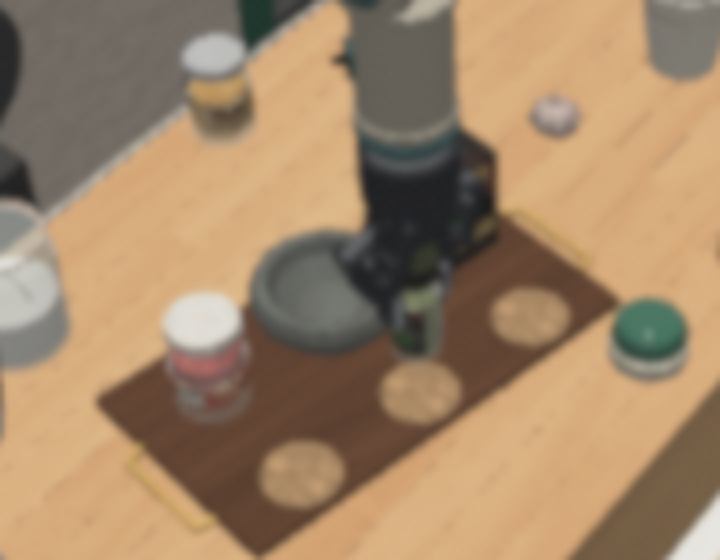

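The herb jar hangs upright over the middle cork pad (420,392). I lower it, release and rise.

>>> step_arm(plan=[{"dx": 0.001,"dy": 0.004,"dz": 0.08,"ax": 0,"ay": 0,"az": 0,"gripper": 0},{"dx": 0,"dy": 0,"dz": 0.06,"ax": 0,"ay": 0,"az": 0,"gripper": 0},{"dx": 0,"dy": 0,"dz": 0.025,"ax": 0,"ay": 0,"az": 0,"gripper": 0},{"dx": 0,"dy": 0,"dz": 0.012,"ax": 0,"ay": 0,"az": 0,"gripper": 0},{"dx": 0,"dy": 0,"dz": 0,"ax": 0,"ay": 0,"az": 0,"gripper": 0},{"dx": 0,"dy": 0,"dz": 0,"ax": 0,"ay": 0,"az": 0,"gripper": 0}])

```text
clock: 5.82
eef_pos: [465.1, 20.8, 81.4]
tool_rot: [-3.141, -0.001, -0.193]
force: [-0.4, -0.1, -0.7]
width: 39.2
gripper_force: 57.0
```

>>> step_arm(plan=[{"dx": 0,"dy": 0,"dz": 0,"ax": 0,"ay": 0,"az": 0,"gripper": 1},{"dx": 0,"dy": 0,"dz": 0,"ax": 0,"ay": 0,"az": 0,"gripper": 1},{"dx": 0,"dy": 0,"dz": 0,"ax": 0,"ay": 0,"az": 0,"gripper": 1},{"dx": 0,"dy": 0,"dz": 0,"ax": 0,"ay": 0,"az": 0,"gripper": 1},{"dx": 0,"dy": 0,"dz": -0.1,"ax": 0,"ay": 0,"az": 0,"gripper": 1},{"dx": 0,"dy": 0,"dz": -0.15,"ax": 0,"ay": 0,"az": 0,"gripper": 1},{"dx": 0,"dy": 0,"dz": -0.15,"ax": 0,"ay": 0,"az": 0,"gripper": 1},{"dx": 0,"dy": 0,"dz": -0.1,"ax": 0,"ay": 0,"az": 0,"gripper": 1},{"dx": 0.0694,"dy": 0.1322,"dz": 0,"ax": 0,"ay": 0,"az": 0,"gripper": 1},{"dx": 0.0694,"dy": 0.1322,"dz": 0,"ax": 0,"ay": 0,"az": 0,"gripper": 1},{"dx": 0.0694,"dy": 0.1322,"dz": 0,"ax": 0,"ay": 0,"az": 0,"gripper": 1},{"dx": 0.0694,"dy": 0.1322,"dz": 0,"ax": 0,"ay": 0,"az": 0,"gripper": 1},{"dx": 0.0694,"dy": 0.1322,"dz": 0,"ax": 0,"ay": 0,"az": 0,"gripper": 1},{"dx": 0.0694,"dy": 0.1322,"dz": 0,"ax": 0,"ay": 0,"az": 0,"gripper": 1},{"dx": 0.0694,"dy": 0.1322,"dz": 0,"ax": 0,"ay": 0,"az": 0,"gripper": 1},{"dx": 0.0694,"dy": 0.1322,"dz": 0,"ax": 0,"ay": 0,"az": 0,"gripper": 1},{"dx": 0,"dy": 0,"dz": 0.18,"ax": 0,"ay": 0,"az": 0,"gripper": 1},{"dx": 0,"dy": 0,"dz": 0.18,"ax": 0,"ay": 0,"az": 0,"gripper": 1},{"dx": 0,"dy": 0,"dz": 0,"ax": 0,"ay": 0,"az": 0,"gripper": 1},{"dx": 0,"dy": 0,"dz": 0,"ax": 0,"ay": 0,"az": 0,"gripper": 1}])

```text
clock: 8.32
eef_pos: [568.0, -323.4, 124.5]
tool_rot: [3.141, -0.002, -0.193]
force: [0.0, -0.2, 1.6]
width: 85.2
gripper_force: 0.0
```

Run:
```python
from h import *
print(to(567.5,-322.5,28))
im=ctrl.get_image('side'); save(im,'s3.png',(230,100,430,250),4)
im=ctrl.get_image('top'); C=cloud(im).reshape(-1,3)
m=(np.hypot(C[:,0]-465,C[:,1]-20)<45)&(C[:,2]>100)&(C[:,2]<140); print('herb top',m.sum(),C[m].min(0),C[m].max(0))
```

```text
[-0.003  -0.0028  0.3217]
herb top 134 [444.96220389   2.13187837 100.08167547] [482.51307807  42.27296396 124.86415906]
```

View pics/s3.png

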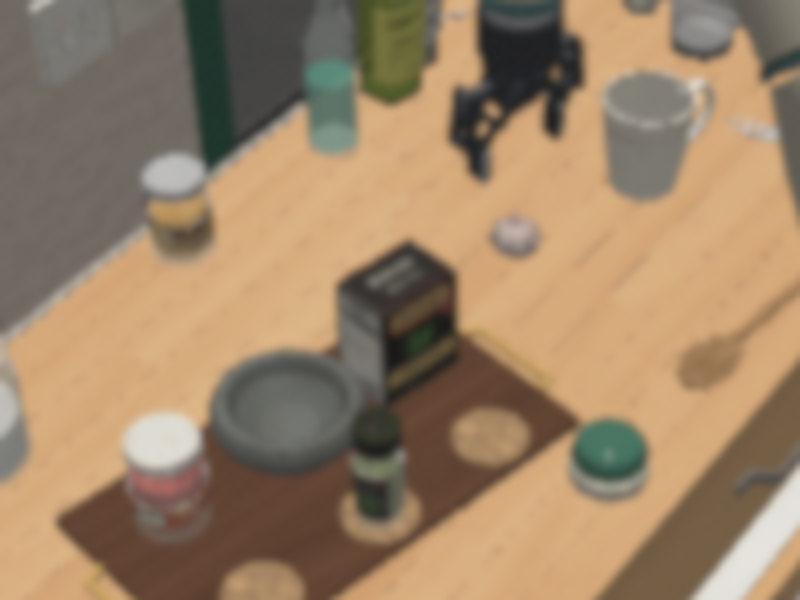

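The herb jar stands centred on its pad (380,490). The gripper is open above the garlic (515,235), with the mug clear.

>>> step_arm(plan=[{"dx": -0.003,"dy": -0.003,"dz": 0.13,"ax": 0,"ay": 0,"az": 0,"gripper": 1},{"dx": 0,"dy": 0,"dz": 0.13,"ax": 0,"ay": 0,"az": 0,"gripper": 1},{"dx": 0,"dy": 0,"dz": 0.06,"ax": 0,"ay": 0,"az": 0,"gripper": 1},{"dx": 0,"dy": 0,"dz": 0,"ax": 0,"ay": 0,"az": 0,"gripper": 1},{"dx": 0,"dy": 0,"dz": 0,"ax": 0,"ay": 0,"az": 0,"gripper": 0},{"dx": 0,"dy": 0,"dz": 0,"ax": 0,"ay": 0,"az": 0,"gripper": 0},{"dx": 0,"dy": 0,"dz": 0,"ax": 0,"ay": 0,"az": 0,"gripper": 0},{"dx": 0,"dy": 0,"dz": 0,"ax": 0,"ay": 0,"az": 0,"gripper": 0},{"dx": 0,"dy": 0,"dz": 0,"ax": 0,"ay": 0,"az": 0,"gripper": 0}])

```text
clock: 9.55
eef_pos: [567.3, -322.2, 29.1]
tool_rot: [3.141, -0.003, -0.193]
force: [-1.1, 0.8, 8.1]
width: 43.5
gripper_force: 59.7
```

>>> step_arm(plan=[{"dx": 0,"dy": 0,"dz": -0.05,"ax": 0,"ay": 0,"az": 0,"gripper": 0},{"dx": 0,"dy": 0,"dz": -0.13,"ax": 0,"ay": 0,"az": 0,"gripper": 0},{"dx": 0,"dy": 0,"dz": -0.15,"ax": 0,"ay": 0,"az": 0,"gripper": 0},{"dx": 0,"dy": 0,"dz": -0.15,"ax": 0,"ay": 0,"az": 0,"gripper": 0},{"dx": 0,"dy": 0,"dz": -0.1,"ax": 0,"ay": 0,"az": 0,"gripper": 0},{"dx": -0.0215,"dy": -0.132,"dz": 0,"ax": 0,"ay": 0,"az": 0,"gripper": 0},{"dx": -0.0215,"dy": -0.132,"dz": 0,"ax": 0,"ay": 0,"az": 0,"gripper": 0},{"dx": -0.0215,"dy": -0.132,"dz": 0,"ax": 0,"ay": 0,"az": 0,"gripper": 0},{"dx": -0.0215,"dy": -0.132,"dz": 0,"ax": 0,"ay": 0,"az": 0,"gripper": 0},{"dx": -0.0215,"dy": -0.132,"dz": 0,"ax": 0,"ay": 0,"az": 0,"gripper": 0},{"dx": -0.0215,"dy": -0.132,"dz": 0,"ax": 0,"ay": 0,"az": 0,"gripper": 0},{"dx": -0.0215,"dy": -0.132,"dz": 0,"ax": 0,"ay": 0,"az": 0,"gripper": 0},{"dx": -0.0215,"dy": -0.132,"dz": 0,"ax": 0,"ay": 0,"az": 0,"gripper": 0},{"dx": 0,"dy": 0,"dz": 0.15,"ax": 0,"ay": 0,"az": 0,"gripper": 0},{"dx": 0,"dy": 0,"dz": 0.12,"ax": 0,"ay": 0,"az": 0,"gripper": 0},{"dx": 0,"dy": 0,"dz": 0,"ax": 0,"ay": 0,"az": 0,"gripper": 0},{"dx": 0,"dy": 0,"dz": 0,"ax": 0,"ay": 0,"az": 0,"gripper": 0}])

```text
clock: 11.68
eef_pos: [577.7, -1.1, 121.5]
tool_rot: [-3.141, -0.002, -0.194]
force: [0.9, 0.4, 0.2]
width: 43.3
gripper_force: 61.1
```

>>> step_arm(plan=[{"dx": 0,"dy": 0,"dz": 0.07,"ax": 0,"ay": 0,"az": 0,"gripper": 0},{"dx": 0,"dy": 0,"dz": 0.04,"ax": 0,"ay": 0,"az": 0,"gripper": 0},{"dx": 0,"dy": 0,"dz": 0,"ax": 0,"ay": 0,"az": 0,"gripper": 0},{"dx": 0,"dy": 0,"dz": 0,"ax": 0,"ay": 0,"az": 0,"gripper": 0.75},{"dx": 0,"dy": 0,"dz": 0,"ax": 0,"ay": 0,"az": 0,"gripper": 0.75},{"dx": 0,"dy": 0,"dz": 0,"ax": 0,"ay": 0,"az": 0,"gripper": 0.75},{"dx": 0,"dy": 0,"dz": -0.14,"ax": 0,"ay": 0,"az": 0,"gripper": 1},{"dx": 0,"dy": 0,"dz": -0.15,"ax": 0,"ay": 0,"az": 0,"gripper": 1},{"dx": 0,"dy": 0,"dz": -0.15,"ax": 0,"ay": 0,"az": 0,"gripper": 1},{"dx": -0.0798,"dy": -0.13,"dz": 0,"ax": 0,"ay": 0,"az": 0,"gripper": 1},{"dx": -0.0798,"dy": -0.13,"dz": 0,"ax": 0,"ay": 0,"az": 0,"gripper": 1},{"dx": -0.0798,"dy": -0.13,"dz": 0,"ax": 0,"ay": 0,"az": 0,"gripper": 1},{"dx": -0.0798,"dy": -0.13,"dz": 0,"ax": 0,"ay": 0,"az": 0,"gripper": 1},{"dx": -0.0798,"dy": -0.13,"dz": 0,"ax": 0,"ay": 0,"az": 0,"gripper": 1},{"dx": -0.0798,"dy": -0.13,"dz": 0,"ax": 0,"ay": 0,"az": 0,"gripper": 1},{"dx": -0.0798,"dy": -0.13,"dz": 0,"ax": 0,"ay": 0,"az": 0,"gripper": 1},{"dx": -0.0798,"dy": -0.13,"dz": 0,"ax": 0,"ay": 0,"az": 0,"gripper": 1},{"dx": 0,"dy": 0,"dz": 0.2,"ax": 0,"ay": 0,"az": 0,"gripper": 1},{"dx": 0,"dy": 0,"dz": 0,"ax": 0,"ay": 0,"az": 0,"gripper": 1},{"dx": 0,"dy": 0,"dz": 0,"ax": 0,"ay": 0,"az": 0,"gripper": 1}])

```text
clock: 14.18
eef_pos: [449.8, 341.6, 160.1]
tool_rot: [-3.141, -0.001, -0.195]
force: [-0.3, -0.0, -0.1]
width: 85.3
gripper_force: 0.0
```

Run:
```python
from h import *
print(to(449.8,342,60))
im=ctrl.get_image('side'); save(im,'s4.png',(160,150,400,330),3.3)
```

```text
[-0.0009 -0.0012  0.3338]
```

View pics/s4.png

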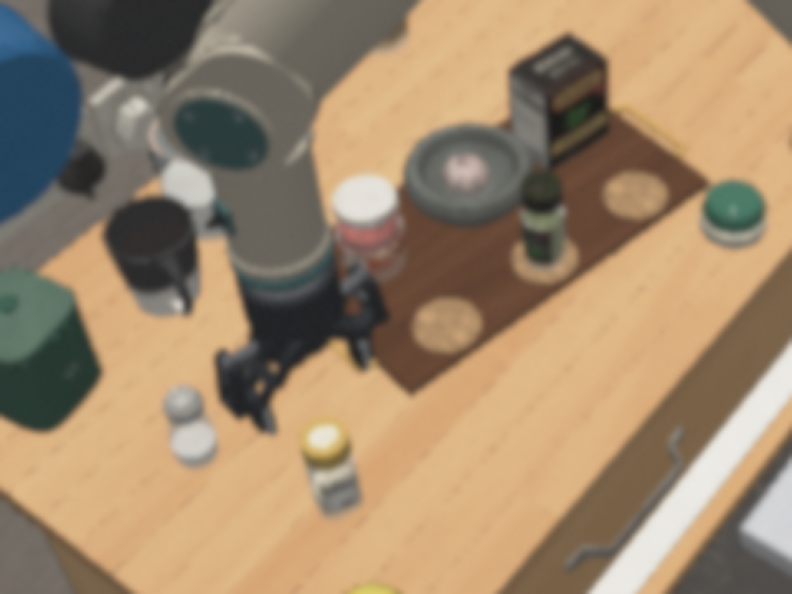

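The garlic is in the mortar (465,172). The gripper is above the yellow-capped jar (328,450).

>>> step_arm(plan=[{"dx": -0.001,"dy": -0.001,"dz": 0.11,"ax": 0,"ay": 0,"az": 0,"gripper": 1},{"dx": 0,"dy": 0,"dz": 0.11,"ax": 0,"ay": 0,"az": 0,"gripper": 1},{"dx": 0,"dy": 0,"dz": 0.106,"ax": 0,"ay": 0,"az": 0,"gripper": 1},{"dx": 0,"dy": 0,"dz": 0,"ax": 0,"ay": 0,"az": 0,"gripper": 1},{"dx": 0,"dy": 0,"dz": 0,"ax": 0,"ay": 0,"az": 0,"gripper": 0},{"dx": 0,"dy": 0,"dz": 0,"ax": 0,"ay": 0,"az": 0,"gripper": 0},{"dx": 0,"dy": 0,"dz": 0,"ax": 0,"ay": 0,"az": 0,"gripper": 0},{"dx": 0,"dy": 0,"dz": 0,"ax": 0,"ay": 0,"az": 0,"gripper": 0},{"dx": 0,"dy": 0,"dz": 0,"ax": 0,"ay": 0,"az": 0,"gripper": 0},{"dx": 0,"dy": 0,"dz": 0,"ax": 0,"ay": 0,"az": 0,"gripper": 0}])

```text
clock: 15.48
eef_pos: [449.5, 343.2, 63.1]
tool_rot: [-3.139, -0.002, -0.194]
force: [-0.2, -1.7, 8.9]
width: 42.5
gripper_force: 60.2
```

>>> step_arm(plan=[{"dx": 0,"dy": 0,"dz": -0.086,"ax": 0,"ay": 0,"az": 0,"gripper": 0},{"dx": 0,"dy": 0,"dz": -0.14,"ax": 0,"ay": 0,"az": 0,"gripper": 0},{"dx": 0,"dy": 0,"dz": -0.14,"ax": 0,"ay": 0,"az": 0,"gripper": 0},{"dx": 0.0521,"dy": 0.1256,"dz": 0,"ax": 0,"ay": 0,"az": 0,"gripper": 0},{"dx": 0.0521,"dy": 0.1256,"dz": 0,"ax": 0,"ay": 0,"az": 0,"gripper": 0},{"dx": 0.0521,"dy": 0.1256,"dz": 0,"ax": 0,"ay": 0,"az": 0,"gripper": 0},{"dx": 0.0521,"dy": 0.1256,"dz": 0,"ax": 0,"ay": 0,"az": 0,"gripper": 0},{"dx": 0.0521,"dy": 0.1256,"dz": 0,"ax": 0,"ay": 0,"az": 0,"gripper": 0},{"dx": 0,"dy": 0,"dz": 0.15,"ax": 0,"ay": 0,"az": 0,"gripper": 0},{"dx": 0,"dy": 0,"dz": 0.1,"ax": 0,"ay": 0,"az": 0,"gripper": 0},{"dx": 0,"dy": 0,"dz": 0,"ax": 0,"ay": 0,"az": 0,"gripper": 0},{"dx": 0,"dy": 0,"dz": 0,"ax": 0,"ay": 0,"az": 0,"gripper": 0}])

```text
clock: 16.98
eef_pos: [489.7, 142.9, 97.0]
tool_rot: [-3.141, -0.002, -0.193]
force: [-0.2, 0.2, -1.7]
width: 42.9
gripper_force: 61.4
```

>>> step_arm(plan=[{"dx": 0,"dy": 0,"dz": 0.04,"ax": 0,"ay": 0,"az": 0,"gripper": 0},{"dx": 0,"dy": 0,"dz": 0.024,"ax": 0,"ay": 0,"az": 0,"gripper": 0},{"dx": 0,"dy": 0,"dz": 0,"ax": 0,"ay": 0,"az": 0,"gripper": 0},{"dx": 0,"dy": 0,"dz": 0,"ax": 0,"ay": 0,"az": 0,"gripper": 1},{"dx": 0,"dy": 0,"dz": 0,"ax": 0,"ay": 0,"az": 0,"gripper": 1},{"dx": 0,"dy": 0,"dz": 0,"ax": 0,"ay": 0,"az": 0,"gripper": 1},{"dx": 0,"dy": 0,"dz": 0,"ax": 0,"ay": 0,"az": 0,"gripper": 1},{"dx": 0,"dy": 0,"dz": -0.1,"ax": 0,"ay": 0,"az": 0,"gripper": 1},{"dx": 0,"dy": 0,"dz": -0.2,"ax": 0,"ay": 0,"az": 0,"gripper": 1},{"dx": 0,"dy": 0,"dz": -0.2,"ax": 0,"ay": 0,"az": 0,"gripper": 1},{"dx": 0.0259,"dy": -0.1393,"dz": 0,"ax": 0,"ay": 0,"az": 0,"gripper": 1},{"dx": 0.0259,"dy": -0.1393,"dz": 0,"ax": 0,"ay": 0,"az": 0,"gripper": 1},{"dx": 0.0259,"dy": -0.1393,"dz": 0,"ax": 0,"ay": 0,"az": 0,"gripper": 1},{"dx": 0.0259,"dy": -0.1393,"dz": 0,"ax": 0,"ay": 0,"az": 0,"gripper": 1},{"dx": 0.0259,"dy": -0.1393,"dz": 0,"ax": 0,"ay": 0,"az": 0,"gripper": 1},{"dx": 0.0259,"dy": -0.1393,"dz": 0,"ax": 0,"ay": 0,"az": 0,"gripper": 1},{"dx": 0,"dy": 0,"dz": 0.2,"ax": 0,"ay": 0,"az": 0,"gripper": 1},{"dx": 0,"dy": 0,"dz": 0.05,"ax": 0,"ay": 0,"az": 0,"gripper": 1},{"dx": 0,"dy": 0,"dz": 0,"ax": 0,"ay": 0,"az": 0,"gripper": 1},{"dx": 0,"dy": 0,"dz": 0,"ax": 0,"ay": 0,"az": 0,"gripper": 1}])

```text
clock: 19.48
eef_pos: [584.3, 379.6, 153.9]
tool_rot: [-3.14, -0.003, -0.194]
force: [0.5, 0.3, 0.7]
width: 85.7
gripper_force: 0.0
```

Run:
```python
from h import *
print(to(583.7,380,53))
im=ctrl.get_image('side'); save(im,'s5.png',(140,150,380,330),3.3)
```

```text
[-3.100e-03 -2.000e-04  3.362e-01]
```

View pics/s5.png

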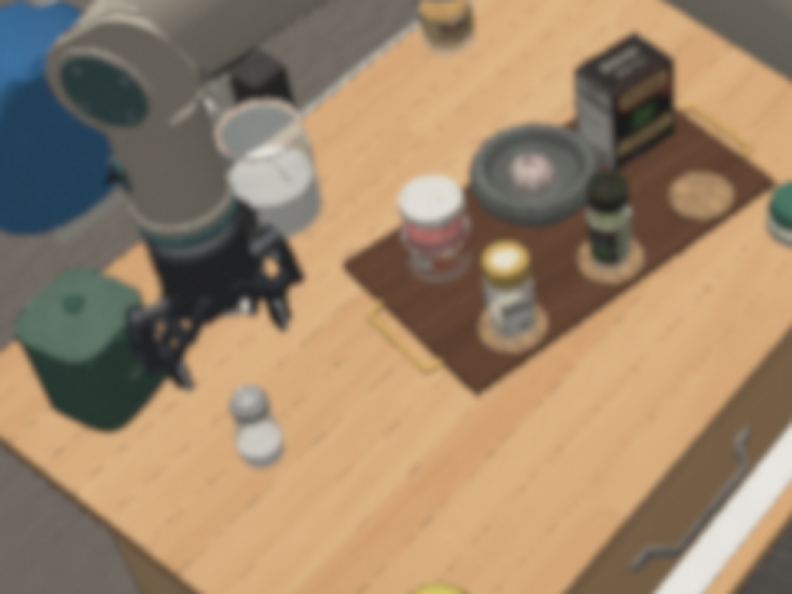

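The spice jar stands on the left pad (513,320). The gripper is over the salt shaker, whose dome is at (250,405).

>>> step_arm(plan=[{"dx": -0.003,"dy": 0,"dz": 0.11,"ax": 0,"ay": 0,"az": 0,"gripper": 1},{"dx": 0,"dy": 0,"dz": 0.11,"ax": 0,"ay": 0,"az": 0,"gripper": 1},{"dx": 0,"dy": 0,"dz": 0.114,"ax": 0,"ay": 0,"az": 0,"gripper": 1},{"dx": 0,"dy": 0,"dz": 0,"ax": 0,"ay": 0,"az": 0,"gripper": 1},{"dx": 0,"dy": 0,"dz": 0,"ax": 0,"ay": 0,"az": 0,"gripper": 0},{"dx": 0,"dy": 0,"dz": 0,"ax": 0,"ay": 0,"az": 0,"gripper": 0},{"dx": 0,"dy": 0,"dz": 0,"ax": 0,"ay": 0,"az": 0,"gripper": 0},{"dx": 0,"dy": 0,"dz": 0,"ax": 0,"ay": 0,"az": 0,"gripper": 0},{"dx": 0,"dy": 0,"dz": 0,"ax": 0,"ay": 0,"az": 0,"gripper": 0},{"dx": 0,"dy": 0,"dz": 0,"ax": 0,"ay": 0,"az": 0,"gripper": 0}])

```text
clock: 20.78
eef_pos: [583.2, 380.7, 53.9]
tool_rot: [-3.139, -0.002, -0.193]
force: [0.1, -0.9, 7.1]
width: 37.1
gripper_force: 59.3
```

>>> step_arm(plan=[{"dx": 0,"dy": 0,"dz": -0.06,"ax": 0,"ay": 0,"az": 0,"gripper": 0},{"dx": 0,"dy": 0,"dz": -0.14,"ax": 0,"ay": 0,"az": 0,"gripper": 0},{"dx": 0,"dy": 0,"dz": -0.14,"ax": 0,"ay": 0,"az": 0,"gripper": 0},{"dx": 0,"dy": 0,"dz": 0,"ax": 0,"ay": 0,"az": 0,"gripper": 0}])

```text
clock: 21.28
eef_pos: [584.7, 381.2, 158.9]
tool_rot: [-3.135, -0.007, -0.194]
force: [0.4, 0.0, -1.0]
width: 37.4
gripper_force: 59.9
```

Run:
```python
from h import *
print(ctrl.read_state()['eef_pos'])
im=ctrl.get_image('side'); save(im,'s6.png',(150,200,270,290),6)
```

```text
[584.68312034 381.20466892 158.92508667]
```

View pics/s6.png

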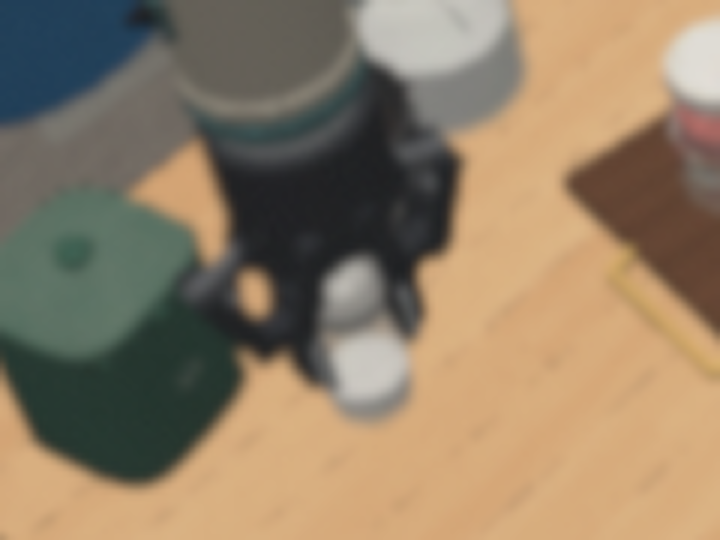

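The shaker is held upright, and its axis (350,290)–(370,380) leans in the picture as it did on the table. I carry it high over to the right pad.

>>> step_arm(plan=[{"dx": 0,"dy": 0,"dz": -0.17,"ax": 0,"ay": 0,"az": 0,"gripper": 0},{"dx": -0.0143,"dy": 0.1522,"dz": 0,"ax": 0,"ay": 0,"az": 0,"gripper": 0},{"dx": -0.0143,"dy": 0.1522,"dz": 0,"ax": 0,"ay": 0,"az": 0,"gripper": 0},{"dx": -0.0143,"dy": 0.1522,"dz": 0,"ax": 0,"ay": 0,"az": 0,"gripper": 0},{"dx": -0.0143,"dy": 0.1522,"dz": 0,"ax": 0,"ay": 0,"az": 0,"gripper": 0},{"dx": -0.0143,"dy": 0.1522,"dz": 0,"ax": 0,"ay": 0,"az": 0,"gripper": 0},{"dx": -0.0143,"dy": 0.1522,"dz": 0,"ax": 0,"ay": 0,"az": 0,"gripper": 0},{"dx": -0.0143,"dy": 0.1522,"dz": 0,"ax": 0,"ay": 0,"az": 0,"gripper": 0},{"dx": -0.0143,"dy": 0.1522,"dz": 0,"ax": 0,"ay": 0,"az": 0,"gripper": 0},{"dx": -0.0143,"dy": 0.1522,"dz": 0,"ax": 0,"ay": 0,"az": 0,"gripper": 0},{"dx": -0.0143,"dy": 0.1522,"dz": 0,"ax": 0,"ay": 0,"az": 0,"gripper": 0},{"dx": -0.0143,"dy": 0.1522,"dz": 0,"ax": 0,"ay": 0,"az": 0,"gripper": 0},{"dx": 0,"dy": 0,"dz": 0,"ax": 0,"ay": 0,"az": 0,"gripper": 0},{"dx": 0,"dy": 0,"dz": 0,"ax": 0,"ay": 0,"az": 0,"gripper": 0}])

```text
clock: 23.08
eef_pos: [438.7, -103.3, 204.0]
tool_rot: [-3.141, 0.001, -0.194]
force: [0.1, 0.2, -1.3]
width: 37.2
gripper_force: 60.0
```

Run:
```python
from h import *
print(to(442,-102.5,68.4))
```

```text
[ 0.0109 -0.0046  0.4518]
```

>>> step_arm(plan=[{"dx": 0.011,"dy": -0.005,"dz": 0.14,"ax": 0,"ay": 0,"az": 0,"gripper": 0},{"dx": 0,"dy": 0,"dz": 0.14,"ax": 0,"ay": 0,"az": 0,"gripper": 0},{"dx": 0,"dy": 0,"dz": 0.1,"ax": 0,"ay": 0,"az": 0,"gripper": 0},{"dx": 0,"dy": 0,"dz": 0.04,"ax": 0,"ay": 0,"az": 0,"gripper": 0},{"dx": 0,"dy": 0,"dz": 0.025,"ax": 0,"ay": 0,"az": 0,"gripper": 0},{"dx": 0,"dy": 0,"dz": 0,"ax": 0,"ay": 0,"az": 0,"gripper": 0},{"dx": 0,"dy": 0,"dz": 0,"ax": 0,"ay": 0,"az": 0,"gripper": 0}])

```text
clock: 23.95
eef_pos: [443.3, -103.1, 71.7]
tool_rot: [-3.142, -0.002, -0.193]
force: [0.2, -0.7, -1.2]
width: 37.4
gripper_force: 60.0
```

Still about 3 mm up. I lower the rest, release, rise and move aside.

>>> step_arm(plan=[{"dx": -0.003,"dy": 0,"dz": 0.01,"ax": 0,"ay": 0,"az": 0,"gripper": 0},{"dx": 0,"dy": 0,"dz": 0,"ax": 0,"ay": 0,"az": 0,"gripper": 0},{"dx": 0,"dy": 0,"dz": 0,"ax": 0,"ay": 0,"az": 0,"gripper": 1},{"dx": 0,"dy": 0,"dz": 0,"ax": 0,"ay": 0,"az": 0,"gripper": 1},{"dx": 0,"dy": 0,"dz": 0,"ax": 0,"ay": 0,"az": 0,"gripper": 1},{"dx": 0,"dy": 0,"dz": 0,"ax": 0,"ay": 0,"az": 0,"gripper": 1},{"dx": 0,"dy": 0,"dz": -0.1,"ax": 0,"ay": 0,"az": 0,"gripper": 1},{"dx": 0,"dy": 0,"dz": -0.2,"ax": 0,"ay": 0,"az": 0,"gripper": 1},{"dx": 0,"dy": 0,"dz": -0.2,"ax": 0,"ay": 0,"az": 0,"gripper": 1},{"dx": 0,"dy": 0.15,"dz": 0,"ax": 0,"ay": 0,"az": 0,"gripper": 1},{"dx": 0,"dy": 0.15,"dz": 0,"ax": 0,"ay": 0,"az": 0,"gripper": 1},{"dx": 0,"dy": 0.15,"dz": 0,"ax": 0,"ay": 0,"az": 0,"gripper": 1},{"dx": 0,"dy": 0.15,"dz": 0,"ax": 0,"ay": 0,"az": 0,"gripper": 1},{"dx": 0,"dy": 0.15,"dz": 0,"ax": 0,"ay": 0,"az": 0,"gripper": 1},{"dx": 0,"dy": 0,"dz": 0,"ax": 0,"ay": 0,"az": 0,"gripper": 1},{"dx": 0,"dy": 0,"dz": 0,"ax": 0,"ay": 0,"az": 0,"gripper": 1}])

```text
clock: 25.95
eef_pos: [398.3, -323.0, 217.7]
tool_rot: [-3.14, 0.001, -0.194]
force: [1.1, 0.2, -0.5]
width: 85.4
gripper_force: 0.0
```

Run:
```python
from h import *
im=ctrl.get_image('top'); save(im,'t7.png',(225,130,415,255),4)
s=ctrl.get_image('side'); save(s,'s7.png',(200,130,400,280),4)
for k,x,y,h in(('herb',465.5,20.5,119),('salt',442,-102.5,104),('spice',490,143.5,110),('timer',342,-132,46)):
  for n,i in(('top',im),('side',s)):
    P=cloud(i).reshape(-1,3); m=(np.hypot(P[:,0]-x,P[:,1]-y)<42)&(abs(P[:,2]-h)<14); Q=P[m]
    print(k,n,m.sum(),np.round((Q.min(0)+Q.max(0))/2,1),'target',x,y)
```

```text
herb top 133 [464.   22.5 116.6] target 465.5 20.5
herb side 133 [463.2  21.2 114.3] target 465.5 20.5
salt top 85 [ 443.4 -102.1   98.9] target 442 -102.5
salt side 66 [ 441.3 -101.8   98. ] target 442 -102.5
spice top 142 [489.3 144.  107.8] target 490 143.5
spice side 150 [487.7 142.3 105.5] target 490 143.5
timer top 267 [ 341.7 -131.8   40.6] target 342 -132
timer side 217 [ 340.4 -135.1   41.2] target 342 -132
```

View pics/t7.png

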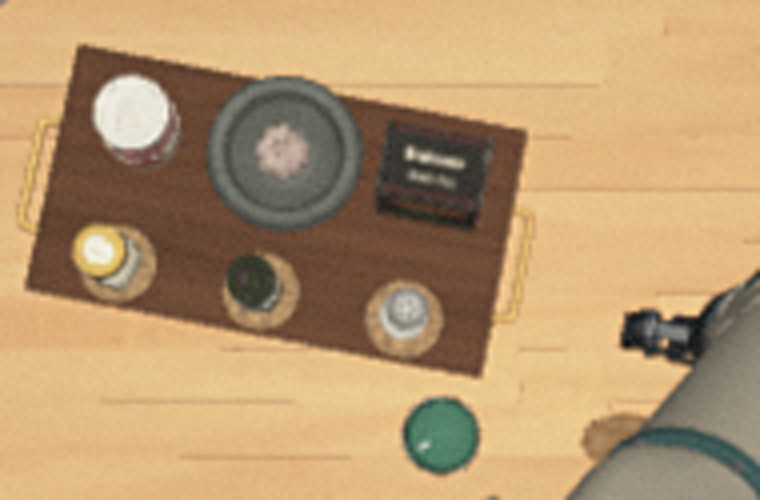

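View pics/s7.png

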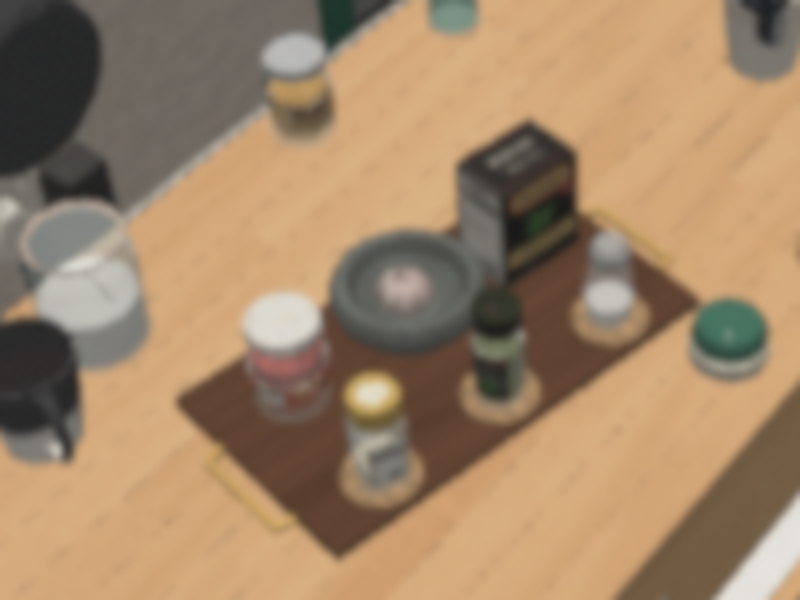

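Both pictures show spice, herb and salt upright and centred on their pads (top view: (115,260), (260,290) and (404,317)). The garlic is in the mortar (282,150), and the timer has not moved. I hand in.

```bash
python3 -c "
from cell import ctrl
print(ctrl.finish_job())"
```

```text
the job is handed in; nothing more can be done
None
```

The job is handed in: the herb jar, salt shaker and spice jar each stand upright within about 3 mm of their pad centres, the garlic is in the mortar, the timer and mug were left alone, and the clock read about 26 s; no verdict came back.

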